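Mesh the onigiri presser with its mould and hold it pressed

ROBOT

A 7-joint arm with a two-finger parallel gripper is mounted at the origin on the work surface. World frame = base frame: x ahead of the robot, y to its left, z up, the work surface at z = 0. Lengths are in m, angles in rad, forces in N, time in s.
With the tool pointing down it reaches from about 0.4 to 0.85 m from the base axis. Payload 10.4 kg.
Tool frame: the origin (TCP) lies on the centre line of the jaws, within the pads' length; the fingertips stand 22 mm ahead of it and the grasp point (between the pads) lies 3 mm ahead of it; x points along the fingers, y is the direction in which the jaws open and shut, and the axes are right-handed (so a half turn about x gives the same grasp; the last joint's range is limited). The gripper opens to 87 mm and grips with 3 to 60 N. Pads are 19 mm wide; open, the fingers measure 117 mm over their backs; the gripper's body (75 mm by 190 mm) begins 51 mm behind the grasp point.
Start: joints at [1.168, 0.332, -0.065, 1.46, 0.022, 1.35, -0.088], TCP at [0.232, -0.58, 0.245] pointing down, gripper open.
Joint ranges: [-2.6, 2.6], [-0.5, 2.12], [-1.47, 1.34], [0.16, 2.42], [-1.27, 4.41], [0.06, 2.06], [-2.6, 2.6]. Speed limits (rad/s): [2.22, 2.22, 2.79, 2.79, 3.14, 3.14, 3.14].

INTERFACE

Orientations are given as a unit quaternion [x, y, z, w].
In Python, from bench import * gives the robot as it stands.
- The arm moves only by the tool arm_command, never from a script. Its argument "targets" is one flat list of numbers, 7 for each row, row after row: the turn, a rotation vector about the tool's x, y, z in units of 45 degrees (1.0 is 45 degrees), then the shift along the tool's x, y, z in units of 25 mm (1.0 is 25 mm), then the opening, from 0 (shut) to 1 (fully open). In form: [wx, wy, wz, tx, ty, tz, fingers, wx, wy, wz, tx, ty, tz, fingers, ...]. A call has 1 to 12 rows; each row shifts and turns the pose as measured when the row begins, along the tool's axes as they then stand; what a row does not reach is not made up. A row lasts 1/12 s, in which the tool goes at most 41.7 mm and 7.16 degrees, less where a joint would pass 70% of its speed; a pose out of reach is approached as far as the arm can. A call with a number of a shift or a turn outside -1 to 1 is refused whole. A call with a gripper value outside its range is refused whole. The fingers move at their own pace and stop on an object; "newtons" is the grip in N (left out, the last holds). Time passes only in rows, so rows that do not move let the fingers close. It gives the time, the measured TCP pose, the force and the opening at its end, in the units of the state.
- read_state(): the state, without advancing time (a new reading comes with each control period).
- camera(name): name is "side" or "top"; returns the picture (384x512x3 uint8, red, green, blue); there is no depth.
- calibration(name): a dict with "camera_matrix" (3x3 intrinsics, pixels), "R" (3x3) and "t" (3): a world point X has camera coordinates R X + t. Camera axes: x right, y down, z forward; pixel columns grow to the right and rows downward; lengths in m; the calibration is good to about 2 mm. A picture is of the moment at which its call begins. calibration takes no time and is no camera call.
- close_job(): hands the job in, once; it reports no verdict.
The state is a dict: "time": time; "joint_positions": joint angles; "joint_vel": joint speeds; "joint_torque": joint torques, N m; "ee_pos": TCP position; "eef_rot": TCP orientation; "ft_force": force on the tool from outside, world axes, zero at the start; "torque": the same for the moment, N m; "width": finger opening in m.
Only numpy, scipy, OpenCV 4.12 (cv2) and the standard library are available. Lean on these libraries where they do the work, as an engineer would, in place of code of your own. Each camera call takes 0.05 s, during which the arm holds its last target.

TASK

Pick up the presser of the triangular onigiri press by its upright handle, turn it until its three corners and side ribs mesh with the corners and grooves of the mould, and slide it down into the mould. Push it fully home against the sprung floor, until its lid plate sits flat on the mould's rim, and finish holding it like that, with the gripper still on the handle and pressing it down, because the spring lifts it again if you let go. Leave the bowl, the fish dish and the bento lid where they are.

Things in the scene. Friction and masses are not known exactly. Their poses are not given: they have to be found in the camera images.
- presser_grip (a point): Centre of the pink presser's upright slab handle, on the presser's axis, 66 mm above its underside. Handle 54 mm long along this point's x axis, 16 mm thick, 42 to 90 mm above the underside. z is up; one corner of foot and lid plate points along +x, the others at +120 and -120 degrees. The presser is loose, about 0.16 kg.
- presser: Origin at the centre of the presser's underside, axes as its grip. Triangular foot 34 mm high, 24 mm from axis to side, 40 to the rounded corners, lowest 5 mm tapering in by 3; a vertical rib 5 mm wide, 3 proud, in the middle of each side from 6.5 mm up. Above it a triangular lid plate, 34 to 42 mm up, 31 mm to side, 49 to corner. It starts upright on the worktop.
- mould_mouth (a point): Centre of the open top of the pink triangular mould, level with its rim, 46 mm above the worktop. z is up; one corner of the well points along +x, the others at +120 and -120 degrees: the presser fits in three yaws, 120 degrees apart. Home is where the presser's lid plate lies on the rim; its grip point is then 32 mm above this point.
- mould: Origin under the mould's centre; it stays put. Well: sides 25.5 mm from the axis (1.5 mm play round the presser's foot), each with a vertical groove 10 mm wide, 3.5 deep in its middle for a rib; corners 44 mm from the axis. Walls 7.5 mm thick, outside corners 52 mm from the axis. The sprung floor rests 24 mm below the rim.
- press_floor (a joint): How far the sprung floor of the mould is pushed down, in m: 0 at rest, 0.010 when the presser is fully home. It pushes back with about 3.5 N at the start and 8 N at 0.010 and rises again when let go.
- bowl: Bystander: small cream melamine bowl, 112 mm across, 50 mm high, beyond the press. Origin under its centre.
- fish_dish: Bystander: white ceramic soy dish in the shape of a fish, 120 x 60 mm, 16 mm high, to the robot's right. Origin under its middle.
- bento_lid: Bystander: flat black lacquer-look bento lid, 180 x 110 mm, 17 mm high, to the robot's left. Origin under its centre.
Things that resemble listed ones, but are neither listed nor needed, are in the scene too. Leave any blue look-alike of the presser alone.

How it is judged:
On the way, in this order (a step that is already met when the one before it is completed fails the run):
1. the presser is carried above the mould's rim (height (world z) of presser_grip above 0.11 m), for 0.1 s.
2. the foot has meshed with the well: upright, centred and at least 12 mm below the rim (z of presser_grip in the frame of mould_mouth below 0.054 m and horizontal distance between presser_grip and mould_mouth below 0.006 m and angle between presser_grip's own z axis and vertical below 0.12 rad), for 0.1 s.
At the end, for the whole second after the job is handed in: The presser is upright (within 4.5 degrees) in the mould, its axis within 6 mm of the well's, its lid plate within 2.5 mm of lying on the rim, the sprung floor pushed down at least 7.5 mm, and the fingers are still on it and pressing (over 2 N), at rest, through the last second (z of presser_grip in the frame of mould_mouth below 0.0345 m and horizontal distance between presser_grip and mould_mouth below 0.006 m and angle between presser_grip's own z axis and vertical below 0.08 rad and value of joint press_floor above 0.0075 m and contact force between the fingers and presser above 2 N and linear speed of presser below 0.02 m/s); the arm keeps its last pose, push and grip.
It fails at once if the bowl was displaced (distance of bowl from where it was at the start of the episode above 0.02 m).
It fails at once if the fish dish was displaced (distance of fish_dish from where it was at the start of the episode above 0.02 m).
It fails at once if the bento lid was displaced (distance of bento_lid from where it was at the start of the episode above 0.02 m).
It also fails if it takes over 38 s, if anything falls off the work surface, if the arm or the gripper's body presses on something with over 40 N, if the wrist force passes 120 N, or if a joint passes its speed limit or range.

## Working session

There is one attempt and no reset: what is moved stays moved. The work goes in short steps, Python scripts to look and compute and a tool call to move; the robot and the scene stay as the last step left them, time stands still between calls to the robot, and variables do not carry over. Pictures are saved under pics/ and viewed, and the job is handed in when it is done.

Besides the shell and the picture viewer there is one more tool, called after "Call:" as name(argument=value, ...) on one line, values as JSON. arm_command: Moves the arm, as the interface text tells. Shifts and turns lie within -1 to 1; 1 stands for 25 mm of shift or 45 degrees of turn. Its arguments: {"type":"object","properties":{"targets":{"type":"array","items":{"type":"number","minimum":-1,"maximum":1}},"newtons":{"type":"number"}},"required":["targets"]}

```bash
mkdir -p pics; ls
python3 - <<'E'
from bench import *
import cv2
for n in("side","top"):
    im=camera(n); cv2.imwrite(f"pics/{n}0.png",im[:,:,::-1]); c=calibration(n); print(n,c)
s=read_state(); print(s)
E
```

```text
pics
side {'camera_matrix': array([[354.90951454,   0.        , 258.49775051],
       [  0.        , 354.90951454, 193.82325813],
       [  0.        ,   0.        ,   1.        ]]), 'R': array([[ 0.99517044, -0.09635714,  0.01873755],
       [-0.03853402, -0.55903729, -0.8282466 ],
       [ 0.09028247,  0.8235245 , -0.56005042]]), 't': array([-0.62716433,  0.08876889,  0.92331105])}
top {'camera_matrix': array([[365.91154162,   0.        , 244.61103604],
       [  0.        , 365.91154162, 191.28197064],
       [  0.        ,   0.        ,   1.        ]]), 'R': array([[ 0.01335016, -0.99921359,  0.03733595],
       [-0.99707617, -0.01611265, -0.07469605],
       [ 0.07523889, -0.03622958, -0.99650716]]), 't': array([-0.01295877,  0.61221701,  0.91897719])}
{'time': 0.1, 'joint_positions': array([ 1.16838596,  0.33280801, -0.06472488,  1.46085212,  0.02162583,
        1.34990261, -0.08853314]), 'joint_vel': array([-4.12867091e-05, -2.67824073e-03, -6.18933803e-04, -3.45447440e-03,
       -9.37936537e-04, -3.36051391e-04,  9.32861280e-04]), 'joint_torque': array([ 1.85194331e-03, -6.24545646e+01,  2.49230408e-02, -3.90721214e+01,
       -6.13624672e-02,  3.64951417e-02,  8.63601372e-05]), 'ee_pos': array([ 0.23160129, -0.58016257,  0.24383646]), 'eef_rot': array([-0.6942826 , -0.13391923,  0.69450412, -0.13304638]), 'ft_force': array([-0.62628487, -0.50994514,  0.13627558]), 'torque': array([-0.00469329,  0.02454596, -0.00359973]), 'width': 0.08711533051576296}
```

View pics/side0.png

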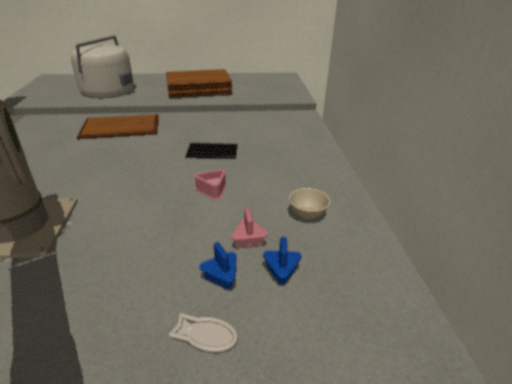

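View pics/top0.png

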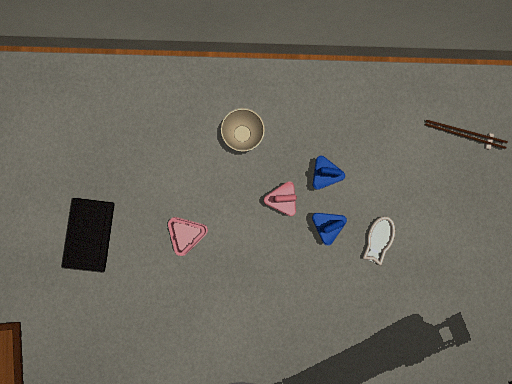

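Top view: pink presser with upright handle at (283,199); blue look-alikes at (326,172) and (328,227); the pink mould (hollow triangle) at (186,236). The side view agrees, with the presser at (249,230) and the mould at (211,183). I choose the pink one with the handle and check it in a crop.

```bash
cat > h.py <<'E'
import numpy as np, cv2
from bench import *
def ray(n,uv,z):
    c=calibration(n);K,R,t=c["camera_matrix"],c["R"],c["t"]
    uv=np.atleast_2d(np.asarray(uv,float)); d=np.c_[(uv-K[:2,2])/K[0,0],np.ones(len(uv))]@R
    o=-R.T@t; return o+d*((z-o[2])/d[:,2])[:,None]
def proj(n,X):
    c=calibration(n);x=(np.atleast_2d(X)@c["R"].T+c["t"])@c["camera_matrix"].T
    return x[:,:2]/x[:,2:]
def pink(im):
    r,g,b=[im[:,:,i].astype(int) for i in range(3)]
    return ((r-g>40)&(r-b>25)&(b>g-5)).astype(np.uint8)*255
E
python3 - <<'E'
from h import *
T=cv2.imread("pics/top0.png");S=cv2.imread("pics/side0.png")
def crop(I,u,v,w,h,f): return cv2.resize(I[v:v+h,u:u+w],None,fx=f,fy=f,interpolation=cv2.INTER_NEAREST)
a=crop(T,255,172,50,50,8);b=crop(T,160,208,50,50,8)
c=crop(S,222,200,50,50,4);d=crop(S,187,160,50,50,4)
cv2.imwrite("pics/c0.png",np.hstack([np.hstack([a[:,:390],b[:,:390]])])); cv2.imwrite("pics/c1.png",np.hstack([cv2.resize(c,None,fx=2,fy=2),cv2.resize(d,None,fx=2,fy=2)]))
for n,I in(("top",T),("side",S)):
    m=pink(I[:,:,::-1]);k,l,st,ce=cv2.connectedComponentsWithStats(m)
    for i in range(1,k):
        if st[i,4]>60:
            print(n,st[i],ce[i])
            q=(l==i).astype(np.uint8);co=max(cv2.findContours(q,0,2)[0],key=cv2.contourArea)
            ar,tr=cv2.minEnclosingTriangle(co);tr=tr[:,0]
            print(tr.round(1).tolist())
            if n=="top":
              for z in(.042,.046):
                P=ray(n,tr,z);c=P.mean(0);e=P-c
                print(z,c.round(4),np.hypot(e[:,0],e[:,1]).round(4),np.degrees(np.arctan2(e[:,1],e[:,0])).round(1))
E
```

```text
top [264 182  33  34 683] [282.9443631  198.69692533]
[[296.0, 219.0], [296.0, 175.0], [258.29998779296875, 200.10000610351562]]
0.042 [ 0.5955 -0.1018  0.042 ] [0.0616 0.067  0.0641] [-148.7  -28.2   95.8]
0.046 [ 0.5953 -0.1012  0.046 ] [0.0613 0.0667 0.0638] [-148.7  -28.2   95.8]
top [168 217  40  39 900] [185.42666667 234.00222222]
[[165.0, 214.0], [177.0, 262.0], [212.39999389648438, 226.60000610351562]]
0.042 [0.5017 0.144  0.042 ] [0.0705 0.0708 0.0706] [ 45.7 165.7 -74.1]
0.046 [0.5019 0.1435 0.046 ] [0.0702 0.0705 0.0703] [ 45.7 165.7 -74.1]
side [195 170  31  29 648] [210.4058642  183.05401235]
[[230.8000030517578, 167.5], [175.10000610351562, 176.8000030517578], [218.89999389648438, 203.1999969482422]]
side [232 208  35  34 621] [248.17069243 229.12238325]
[[246.3000030517578, 205.39999389648438], [227.8000030517578, 242.39999389648438], [270.3999938964844, 237.89999389648438]]
```

View pics/c0.png

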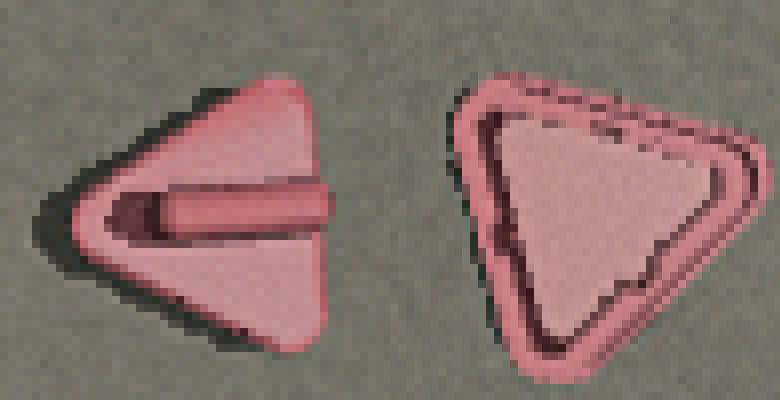

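View pics/c1.png

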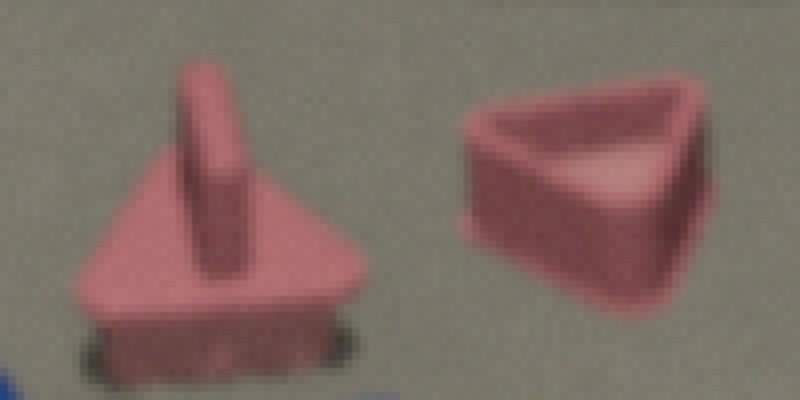

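The crop confirms the pink presser: the handle runs along the corner that points left in the image (+y). The mould's well and rim are clear. Next I measure precise edges.

```bash
cat >> h.py <<'E'
def edge(n,im,A,B,half=0.012,pol=None,ns=25,trim=0.22,ch=None):
    """strongest-gradient edge along world segment A-B at its height; returns signed offsets (m) outward
    from segment; normal is to right of A->B"""
    g=(im.astype(float).mean(2) if ch is None else im.astype(float)@np.array(ch))
    g=cv2.GaussianBlur(g,(0,0),0.6).astype(np.float32)
    A,B=np.array(A,float),np.array(B,float);d=(B-A)/np.linalg.norm(B-A);nn=np.array([d[1],-d[0],0])
    out=[]
    s=np.linspace(-half,half,97)
    for f in np.linspace(trim,1-trim,ns):
        P=A+(B-A)*f+s[:,None]*nn
        uv=proj(n,P).astype(np.float32)
        v=cv2.remap(g,uv[:,0].reshape(1,-1).copy(),uv[:,1].reshape(1,-1).copy(),cv2.INTER_CUBIC)[0]
        dv=np.gradient(v)
        k=np.argmax(dv*pol) if pol else np.argmax(abs(dv))
        out.append((f,s[k]))
    return np.array(out)
def tri(c,yaw,r,z):
    a=yaw+np.radians([0,120,240]);return np.c_[c[0]+2*r*np.cos(a),c[1]+2*r*np.sin(a),np.full(3,z)]
E
python3 - <<'E'
from h import *
T=cv2.imread("pics/top0.png")[:,:,::-1];S=cv2.imread("pics/side0.png")[:,:,::-1]
for n in("top","side"):
    c=calibration(n);print(n,(-c["R"].T@c["t"]).round(3))
def draw(n,I,sets,box,f,fn):
    u,v,w,h=box;o=cv2.resize(I[v:v+h,u:u+w],None,fx=f,fy=f,interpolation=cv2.INTER_CUBIC)[:,:,::-1].copy()
    for X,col in sets:
        p=((proj(n,X)-[u,v]+.5)*f).astype(int);cv2.polylines(o,[p.reshape(-1,1,2)],True,col,1)
    cv2.imwrite(fn,o)
# handle top blob in top view: reddish saturated
u0,v0=255,172
hsv=cv2.cvtColor(T[v0:v0+50,u0:u0+50],cv2.COLOR_RGB2HSV)
print("H sat rows"); print(hsv[20:32,8:46,1]); 
draw("top",T,[(tri((.502,.1425),np.radians(45.7),.0255,.046),(0,255,0)),(tri((.502,.1425),np.radians(45.7),.033,.046),(255,0,0))],(155,203,62,62),10,"pics/d0.png")
draw("side",S,[(tri((.502,.1425),np.radians(45.7),.0255,.046),(0,255,0)),(tri((.502,.1425),np.radians(45.7),.033,.046),(255,0,0))],(180,155,62,62),10,"pics/d1.png")
E
```

```text
top [0.541 0.03  0.962]
side [ 0.544 -0.771  0.602]
H sat rows
[[ 26  36  29  27  21  49  56  72  91 103  92  82  81  75  77  75  80  82
   79  75  75  74  73  67  70  72  71  72  70  67  80 107  33  24  34  29
   32  34]
 [ 26  31  41  22  10  29  98 106  95  77  76  74  77  82  82  82  76  70
   74  69  67  73  70  71  74  68  70  71  68  68  69  97  25  19  26  33
   27  23]
 [ 27  25  44  13  83  89  96  79  78  76  81  82  84  82  78  74  77  77
   67  72  71  71  72  75  70  72  77  79  97  86  90 100  57  26  29  31
   30  27]
 [  9  30  47 100 107  92  77  79  84  83  91  78  74  92  97  91  99 108
  106 108 129 119 116 115 122 117 112 118 115 114 117 120 121  38  29  22
   27  35]
 [ 26  42 110 108  92  85  83 112 111 123 110 132 118 118 117 116 109 112
  109 114 110 114 113 108 106 116 112 108 113 105 111 111 121  84  28  29
   21  27]
 [ 19  93 104  86  85  86 104 101 112  99 103 118 113 108 108 110 109 113
  112 111 106 108 113 106 111 104 105 106 104 108 104 104 116 102  32  27
   20  27]
 [ 31 115  98  89  83  78 108 113  97 118 118 112 112 111 107 103 109 107
  103 108
[... 171 characters left out ...]
 108 107 109 108 108 110 113 114 118 114  47  37  24
   26  30]
 [ 37 112  78  78  78  86 115 102 110 110 128 118 122 114 116 106 110 109
  114 115 115 108 112 115 127 114 119 119 118 105 110 121  61  34  27  27
   28  28]
 [ 33 116  95  80  76  73  86  88 123 117 108 133 130 113 118 114 114 109
  125 110  97  93  96 105  85  76  74  81  78  70  75 106  67  27  22  35
   29  23]
 [ 28 108 111  78  71  71  70  70  84  92  88  80  92  92  76  87  75  72
   68  72  71  74  74  68  67  68  67  67  68  69  67 101  78  25  24  31
   34  38]
 [ 23  53 118 105  86  74  68  70  71  68  71  68  72  69  68  63  70  68
   73  67  68  68  70  70  73  66  67  68  68  68  67  93  81  29  21  29
   30  37]]
```

View pics/d0.png

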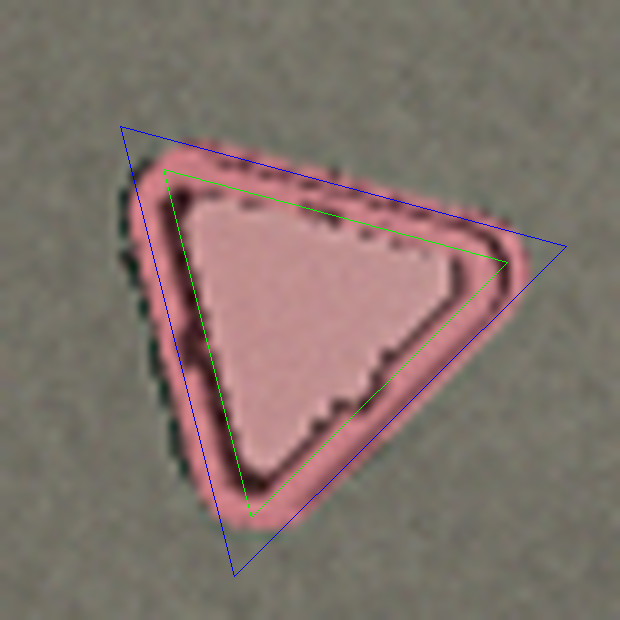

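View pics/d1.png

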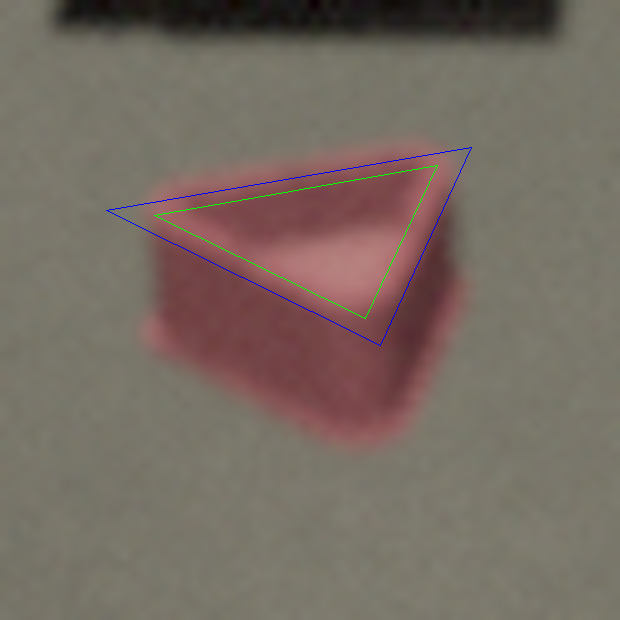

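The mould has a thin base flange, so the outer contour mixes two heights. I fit the inner rim edges (rim to dark well wall) instead, and likewise the presser's lid edges.

```bash
cat >> h.py <<'E'
def draw(n,I,sets,box,f,fn):
    u,v,w,h=box;o=cv2.resize(I[v:v+h,u:u+w],None,fx=f,fy=f,interpolation=cv2.INTER_CUBIC)[:,:,::-1].copy()
    for X,col in sets:
        p=((proj(n,X)-[u,v]+.5)*f).astype(int);cv2.polylines(o,[p.reshape(-1,1,2)],True,col,1)
    cv2.imwrite(fn,o)
def fit(n,im,c,yaw,r,z,pol,half=.006,ch=None,trim=.22,use=(0,1,2),it=3,excl=None):
    c=np.array(c,float)
    for _ in range(it):
        V=tri(c,yaw,r,z);rows=[];b=[];info=[]
        for i in use:
            A,B=V[i],V[(i+1)%3]          # ccw -> right normal is outward
            e=edge(n,im,A,B,half,pol,trim=trim,ch=ch)
            if excl: e=e[[not excl(i,f) for f in e[:,0]]]
            L=np.linalg.norm(B-A);x=(e[:,0]-.5)*L
            med=np.median(e[:,1]);k=abs(e[:,1]-med)<.0022
            p=np.polyfit(x[k],e[k,1],1)
            d=(B-A)/L;nn=[d[1],-d[0]]
            rows.append(nn+[1]);b.append(p[1]);info.append((round(p[1]*1e3,2),round(np.degrees(-p[0]),1),k.sum()))
        rows=np.array(rows);b=np.array(b)
        # size known: solve centre only if wanted; report common offset
        s=np.linalg.lstsq(rows,b,rcond=None)[0]
        # outward offset rising along A->B means line rotated clockwise (negative yaw)
        dy=-np.mean([-q[1] for q in info])
        c+=s[:2];yaw+=np.radians(dy)
    return c,np.degrees(yaw),s[2],info
E
python3 - <<'E'
from h import *
T=cv2.imread("pics/top0.png")[:,:,::-1];S=cv2.imread("pics/side0.png")[:,:,::-1]
G=(0,1,0)
y0=np.radians(45.7);c0=(.501,.144)
print("mould inner top",fit("top",T,c0,y0,.0255,.046,-1,half=.004))
print("mould outer top",fit("top",T,c0,y0,.033,.046,-1,half=.004))
print("mould outer side",fit("side",S,c0,y0,.033,.046,-1,half=.005,use=(0,1,2)))
# presser lid, colour = r-g
ch=(1,-1,0)
for z in(.042,.038): print("lid top",fit("top",T,(.5955,-.1018),np.radians(94),.031,z,-1,half=.007,ch=ch,excl=lambda i,f:i==1 and .35<f<.65))
print("lid side",fit("side",S,(.5955,-.1018),np.radians(94),.031,.042,-1,half=.007,ch=ch,use=(0,1,2),excl=lambda i,f:i==1 and False))
# handle top blob
m=pink(T);
hs=cv2.cvtColor(T,cv2.COLOR_RGB2HSV)
m=((hs[:,:,1]>93)&(hs[:,:,2]>130)&(m>0)).astype(np.uint8)
m[:194]=0;m[206:]=0;m[:,:275]=0;m[:,300:]=0
u=cv2.connectedComponentsWithStats(m);i=1+np.argmax(u[2][1:,4]);print(u[2][i],u[3][i])
co=cv2.findContours((u[1]==i).astype(np.uint8),0,2)[0][0];print(cv2.minAreaRect(co)); 
bx=cv2.boxPoints(cv2.minAreaRect(co));P=ray("top",bx,.09);print(P.round(4),P.mean(0))
E
```

```text
mould inner top (array([0.50669674, 0.14373881]), np.float64(46.1), np.float64(-0.0009169833852528088), [(np.float64(-3.09), np.float64(0.2), np.int64(25)), (np.float64(-3.43), np.float64(0.2), np.int64(22)), (np.float64(3.77), np.float64(0.2), np.int64(13))])
mould outer top (array([0.50060531, 0.14652341]), np.float64(45.96666666666667), np.float64(-0.0008781702365719952), [(np.float64(-0.89), np.float64(0.1), np.int64(25)), (np.float64(-0.91), np.float64(0.4), np.int64(24)), (np.float64(-0.83), np.float64(0.0), np.int64(23))])
mould outer side (array([0.49962169, 0.15374119]), np.float64(46.4), np.float64(0.0024504946727947055), [(np.float64(4.63), np.float64(-0.0), np.int64(22)), (np.float64(1.35), np.float64(-1.2), np.int64(19)), (np.float64(1.37), np.float64(0.8), np.int64(24))])
lid top (array([ 0.5935642 , -0.09955985]), np.float64(94.39999999999999), np.float64(1.782407407407462e-05), [(np.float64(-0.05), np.float64(-0.1), np.int64(25)), (np.float64(0.02), np.float64(-0.0), np.int64(12)), (np.float64(0.08), np.float64(0.4), np.int64(25))])
lid top (array([ 0.59380071, -0.10000887]), np.float64(94.26666666666667), np.float64(0.00021891203703703764), [(np.float64(0.22), np.float64(-0.1), np.int64(25)), (np.float64(0.09), np.float64(-0.1), np.int64(12)), (np.float64(0.36), np.float64(-0.2), np.int64(25))])
lid side (array([ 0.5946703 , -0.10305743]), np.float64(93.76666666666667), np.float64(0.0021056590942561734), [(np.float64(2.15), np.float64(0.7), np.int64(25)), (np.float64(2.19), np.float64(-0.0), np.int64(22)), (np.float64(1.98), np.float64(-0.5), np.int64(23))])
[275 195  22   7 110] [285.4        197.63636364]
((285.4724426269531, 197.66897583007812), (5.231865406036377, 21.09355354309082), 85.2363510131836)
[[ 0.5973 -0.0739  0.09  ]
 [ 0.6023 -0.1246  0.09  ]
 [ 0.5898 -0.1256  0.09  ]
 [ 0.5848 -0.075   0.09  ]] [ 0.59352544 -0.09978241  0.09      ]
```

```bash
cat >> h.py <<'E'
from scipy.spatial.transform import Rotation as Ro
def plan(goal,jyaw):
    """goal TCP, jaw(y)-axis world yaw in deg (mod 180); prints tool-frame shift (units 25mm) and turn (units 45deg)"""
    s=read_state();R=Ro.from_quat(s["eef_rot"]);M=R.as_matrix();p=s["ee_pos"]
    print("t",round(s["time"],2),"p",p.round(4),"yaw_y",np.degrees(np.arctan2(M[1,1],M[0,1])).round(1),"x",M[:,0].round(3),"q7",s["joint_positions"][6].round(2),"F",s["ft_force"].round(1),"w",round(s["width"],4))
    print("shift",(M.T@(np.array(goal)-p)/.025).round(2))
    for a in(jyaw,jyaw+180):
        a=np.radians(a);x=np.array([0,0,-1.]);y=np.array([np.cos(a),np.sin(a),0]);G=np.c_[x,y,np.cross(x,y)]
        rv=(R.inv()*Ro.from_matrix(G)).as_rotvec();print("turn",(rv/np.radians(45)).round(3), "deg",np.degrees(np.linalg.norm(rv)).round(1))
E
python3 - <<'E'
from h import *
plan((.5936,-.0997,.20),4.3)
T=cv2.imread("pics/top0.png")[:,:,::-1]
c=(.5006,.1465);y=np.radians(46)
draw("top",T,[(tri(c,y,.0255,.046),(0,255,0)),(tri(c,y,.033,.046),(255,0,0))],(155,203,62,62),9,"pics/e0.png")
print("inner",fit("top",T,c,y,.0255,.046,-1,half=.003,it=1))
E
```

```text
t 0.1 p [ 0.2316 -0.5802  0.2438] yaw_y -68.2 x [-0.001  0.001 -1.   ] q7 -0.09 F [-0.6 -0.5  0.1] w 0.0871
shift [  1.77 -12.48 -20.57]
turn [-1.612e+00 -1.000e-03  1.000e-03] deg 72.5
turn [2.388e+00 2.000e-03 1.000e-03] deg 107.5
inner (array([0.50169592, 0.14603368]), np.float64(45.9), np.float64(-0.002196548881507857), [(np.float64(-2.95), np.float64(-0.0), np.int64(15)), (np.float64(-2.62), np.float64(-0.2), np.int64(24)), (np.float64(-1.02), np.float64(-0.1), np.int64(24))])
```

View pics/e0.png

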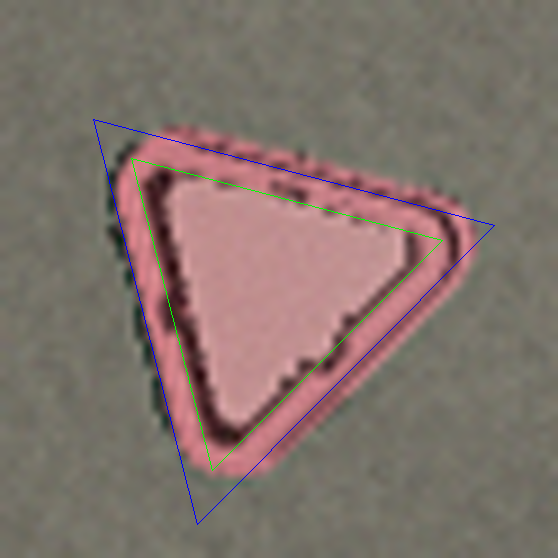

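Presser at (0.5936, -0.0997), yaw 94.3° (lid edges and handle top agree). Mould at about (0.501, 0.1463), yaw 46°. Moving now.

Call:
arm_command(targets=[0,0,0,0,-0.59,-0.98,1,0,0,0,0,-0.59,-0.98,1,0,0,0,0,-0.59,-0.98,1,0,0,0,0,-0.59,-0.98,1,0,0,0,0,-0.59,-0.98,1,0,0,0,0,-0.59,-0.98,1,0,0,0,0,-0.59,-0.98,1,0,0,0,0,-0.59,-0.98,1,0,0,0,0,-0.59,-0.98,1,0,0,0,0,-0.59,-0.98,1,0,0,0,0,-0.59,-0.98,1,0,0,0,0,-0.59,-0.98,1], newtons=40)

```text
time: 1.1
ee_pos: [0.4404, -0.2994, 0.238]
eef_rot: [-0.692, -0.131, 0.698, -0.126]
ft_force: [-0.1, -1.4, 0.5]
width: 0.0869
```

```bash
python3 -c "
from h import *
plan((.5936,-.0997,.20),4.3)"
```

```text
t 1.1 p [ 0.4404 -0.2994  0.238 ] yaw_y -69.0 x [-0.01   0.005 -1.   ] q7 -0.73 F [-0.1 -1.4  0.5] w 0.0869
shift [ 1.5  -5.25 -8.59]
turn [-1.629e+00  1.000e-03  1.500e-02] deg 73.3
turn [ 2.371e+00  1.600e-02 -1.000e-03] deg 106.7
```

Call:
arm_command(targets=[0,0,0,0,-0.59,-0.98,1,0,0,0,0,-0.59,-0.98,1,0,0,0,0,-0.59,-0.98,1,0,0,0,0,-0.59,-0.98,1,0,0,0,0,-0.59,-0.98,1,0,0,0,0,-0.59,-0.98,1,0,0,0,0,-0.59,-0.98,1,0,0,0,0,-0.59,-0.98,1,-0.15,0,0,0.1,-0.4,-0.6,1,-0.15,0,0,0,0,0,1,-0.15,0,0,0,0,0,1,-0.15,0,0,0,0,0,1])

```text
time: 2.1
ee_pos: [0.5985, -0.0834, 0.2303]
eef_rot: [-0.64, -0.3, 0.647, -0.288]
ft_force: [0.9, 0.5, 0.5]
width: 0.0868
```

Call:
arm_command(targets=[-0.15,0,0,0,0,0,1,-0.15,0,0,0,0,0,1,-0.15,0,0,0,0,0,1,-0.15,0,0,0,0,0,1,-0.15,0,0,0,0,0,1,-0.15,0,0,0,0,0,1,0,0,0,0,0,0,1])

```text
time: 2.68
ee_pos: [0.597, -0.0824, 0.2267]
eef_rot: [0.488, 0.518, -0.493, 0.501]
ft_force: [-0.1, -0.8, -0.5]
width: 0.0869
```

```bash
python3 -c "
from h import *
plan((.5936,-.0997,.15),4.3)"
```

```text
t 2.68 p [ 0.597  -0.0824  0.2267] yaw_y 2.2 x [-0.022  0.013 -1.   ] q7 -0.05 F [-0.1 -0.8 -0.5] w 0.0869
shift [ 3.06 -0.1   0.73]
turn [-0.047 -0.018  0.027] deg 2.6
turn [3.952 0.043 0.028] deg 177.9
```

Call:
arm_command(targets=[-0.047,-0.018,0.027,0.76,-0.03,0.18,1,0,0,0,0.76,-0.03,0.18,1,0,0,0,0.76,-0.03,0.18,1,0,0,0,0.76,-0.03,0.18,1,0,0,0,0,0,0,1])

```text
time: 3.1
ee_pos: [0.5947, -0.1008, 0.148]
eef_rot: [0.486, 0.513, -0.485, 0.514]
ft_force: [-1.9, 0.5, -0.2]
width: 0.0873
```

```bash
python3 -c "
from h import *
plan((.5936,-.0997,.069),4.3)"
```

```text
t 3.1 p [ 0.5947 -0.1008  0.148 ] yaw_y 3.2 x [ 0.002 -0.    -1.   ] q7 -0.04 F [-1.9  0.5 -0.2] w 0.0873
shift [ 3.16 -0.05 -0.05]
turn [-0.023  0.001 -0.002] deg 1.1
turn [ 3.977e+00 -3.000e-03 -1.000e-03] deg 178.9
```

Call:
arm_command(targets=[-0.023,0,0,0.8,-0.02,-0.02,1,0,0,0,0.8,0,0,1,0,0,0,0.8,0,0,1,0,0,0,0.6,0,0,1,0,0,0,0,0,0,1])

```text
time: 3.52
ee_pos: [0.5957, -0.1001, 0.0737]
eef_rot: [0.486, 0.513, -0.485, 0.515]
ft_force: [-0.3, -0.5, -0.2]
width: 0.0875
```

```bash
python3 -c "
from h import *
plan((.5936,-.0997,.069),4.3)
T=camera('top');S=camera('side')
cv2.imwrite('pics/f0.png',np.hstack([cv2.resize(T[150:250,220:320],None,fx=4,fy=4,interpolation=2),cv2.resize(S[160:260,200:300],None,fx=4,fy=4,interpolation=2)])[:,:,::-1])"
```

```text
t 3.52 p [ 0.5957 -0.1001  0.0737] yaw_y 3.3 x [ 0.004 -0.001 -1.   ] q7 -0.08 F [-0.3 -0.5 -0.2] w 0.0875
shift [ 0.19 -0.08 -0.02]
turn [-0.022  0.001 -0.005] deg 1.0
turn [ 3.978e+00 -7.000e-03 -2.000e-03] deg 179.0
```

View pics/f0.png

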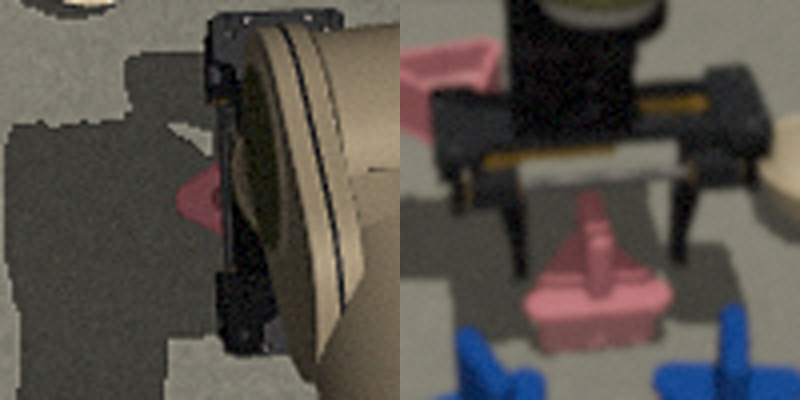

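The side crop shows the fingers straddling the handle, with the handle midway between them (right crop, about (597,250)). I go down a few mm and close.

Call:
arm_command(targets=[-0.022,0,0,0.2,-0.08,-0.02,1,0,0,0,0,0,0,0,0,0,0,0,0,0,0,0,0,0,0,0,0,0,0,0,0,0,0,0,0,0,0,0,0,0,0,0,0,0,0,0,0,0,0,0,0,0,0,0,0,0], newtons=45)

```text
time: 4.28
ee_pos: [0.5984, -0.0998, 0.0778]
eef_rot: [0.484, 0.514, -0.478, 0.523]
ft_force: [-0.8, 0.5, -0.2]
width: 0.0481
```

```bash
python3 -c "
from h import *
plan((.5936,-.0997,.16),4.3)"
```

```text
t 4.28 p [ 0.5984 -0.0998  0.0778] yaw_y 4.3 x [ 0.015 -0.003 -1.   ] q7 -0.06 F [-0.8  0.5 -0.2] w 0.0481
shift [-3.29 -0.14 -0.  ]
turn [ 0.     0.006 -0.019] deg 0.9
turn [-4.     0.03   0.009] deg 180.0
```

Call:
arm_command(targets=[0,0.006,-0.019,0.3,-0.1,0,0,0,0,0,0.05,-0.03,0,0,0,0,0,0.03,0,0,0,0,0,0,0.03,0,0,0,0,0,0,0.03,0,0,0,0,0,0,0.02,0,0,0])

```text
time: 4.78
ee_pos: [0.5948, -0.1002, 0.0652]
eef_rot: [0.481, 0.519, -0.481, 0.518]
ft_force: [-4.0, -0.0, 12.6]
width: 0.0157
```

```bash
python3 -c "
from h import *
plan((.5936,-.0997,.069),4.3)"
```

```text
t 4.78 p [ 0.5948 -0.1002  0.0652] yaw_y 4.3 x [-0.002  0.001 -1.   ] q7 -0.06 F [-4.  -0.  12.6] w 0.0157
shift [-0.15 -0.05 -0.02]
turn [-0.    -0.001  0.003] deg 0.1
turn [4.e+00 4.e-03 2.e-03] deg 180.0
```

Call:
arm_command(targets=[0,0,0,-0.4,0,0,0,0,0,0,-0.8,0,0,0,0,0,0,-0.8,0,0,0,0,0,0,-0.8,0,0,0,0,0,0,-0.8,0,0,0,0,0,0,-0.4,0,0,0,0,0,0,0,0,0,0])

```text
time: 5.37
ee_pos: [0.5933, -0.0997, 0.1698]
eef_rot: [0.48, 0.521, -0.482, 0.516]
ft_force: [-0.4, 0.4, -2.1]
width: 0.0159
```

```bash
python3 -c "
from h import *
plan((.501,.1463,.17),-44)"
```

```text
t 5.37 p [ 0.5933 -0.0997  0.1698] yaw_y 4.4 x [-0.006  0.002 -1.   ] q7 -0.01 F [-0.4  0.4 -2.1] w 0.0159
shift [  0.04  -2.93 -10.09]
turn [1.075 0.    0.009] deg 48.4
turn [-2.925 -0.011  0.   ] deg 131.6
```

Call:
arm_command(targets=[0,0,0,0,-0.27,-0.92,0,0,0,0,0,-0.27,-0.92,0,0,0,0,0,-0.27,-0.92,0,0,0,0,0,-0.27,-0.92,0,0,0,0,0,-0.27,-0.92,0,0,0,0,0,-0.27,-0.92,0,0,0,0,0,-0.27,-0.92,0,0,0,0,0,-0.27,-0.92,0,0,0,0,0,-0.27,-0.92,0,0,0,0,0,-0.27,-0.92,0,0,0,0,0,-0.2,-0.6,0])

```text
time: 6.28
ee_pos: [0.4957, 0.1429, 0.1609]
eef_rot: [0.479, 0.52, -0.487, 0.512]
ft_force: [-0.7, 0.4, -0.9]
width: 0.0156
```

Call:
arm_command(targets=[0.15,0,0,0,0,0,0,0.15,0,0,0,0,0,0,0.15,0,0,0,0,0,0,0.15,0,0,0,0,0,0,0.15,0,0,0,0,0,0,0.15,0,0,0,0,0,0,0.15,0,0,0,0,0,0,0,0,0,0,0,0,0])

```text
time: 6.95
ee_pos: [0.4888, 0.1479, 0.1531]
eef_rot: [-0.645, -0.273, 0.662, -0.267]
ft_force: [-0.4, 0.4, -2.1]
width: 0.0157
```

```bash
python3 -c "
from h import *
plan((.501,.1463,.14),-44)"
```

```text
t 6.95 p [0.4888 0.1479 0.1531] yaw_y -45.1 x [-0.026 -0.001 -1.   ] q7 -1.29 F [-0.4  0.4 -2.1] w 0.0157
shift [ 0.51  0.4  -0.31]
turn [-0.024  0.024  0.022] deg 1.8
turn [ 3.975  0.035 -0.037] deg 178.9
```

Call:
arm_command(targets=[-0.024,0.024,0.022,0.25,0.4,-0.31,0,0,0,0,0,0,0,0])

```text
time: 7.12
ee_pos: [0.5007, 0.1461, 0.145]
eef_rot: [-0.65, -0.279, 0.65, -0.279]
ft_force: [0.5, -0.3, -1.8]
width: 0.0158
```

```bash
python3 -c "
from h import *
plan((.501,.1463,.14),-44)
T=camera('top');S=camera('side')
cv2.imwrite('pics/gt.png',T[:,:,::-1]);cv2.imwrite('pics/gs.png',S[:,:,::-1])
cv2.imwrite('pics/g0.png',np.hstack([cv2.resize(T[180:280,135:235],None,fx=4,fy=4,interpolation=2),cv2.resize(S[110:210,160:260],None,fx=4,fy=4,interpolation=2)])[:,:,::-1])"
```

```text
t 7.12 p [0.5007 0.1461 0.145 ] yaw_y -43.6 x [-0.001 -0.    -1.   ] q7 -1.27 F [ 0.5 -0.3 -1.8] w 0.0158
shift [ 0.2   0.   -0.02]
turn [0.009 0.001 0.   ] deg 0.4
turn [-3.991e+00 -1.000e-03  2.000e-03] deg 179.6
```

View pics/g0.png

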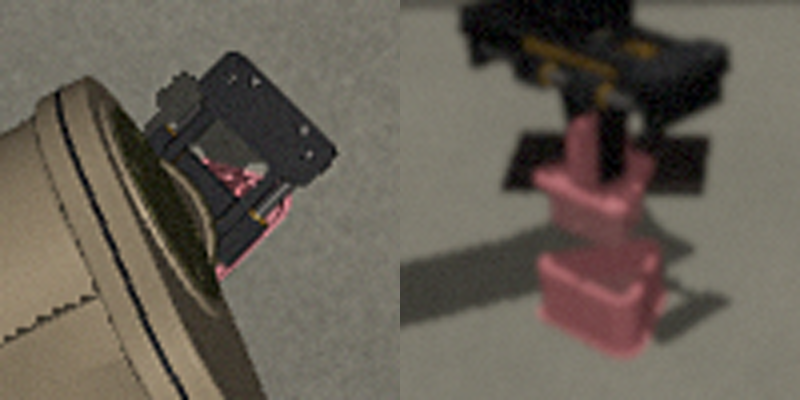

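The presser hangs directly above the mould in the side crop, its corners turned parallel to the mould's. I overlay both outlines in the side view as a differential check.

Run:
```python
from h import *
S=cv2.imread("pics/gs.png")[:,:,::-1]
zu=.145-.0652
p=(.5007,.1461);m=(.501,.1463)
yp=np.radians(46.4);y=np.radians(46)
sets=[(tri(p,yp,.031,zu+.042),(0,255,0)),(tri(p,yp,.031,zu+.034),(0,255,255)),(tri(p,yp,.024,zu+.004),(0,128,255)),(tri(m,y,.033,.046),(255,0,0)),(tri(m,y,.033,.003),(255,255,0))]
draw("side",S,sets,(170,130,75,75),8,"pics/h0.png")
ch=(1,-1,0)
# vertical silhouettes: red-green rows
d=(S[:,:,0].astype(int)-S[:,:,1])
for r in range(146,202,3): 
    w=np.where(d[r,180:240]>22)[0]; print(r,(w.min()+180,w.max()+180) if len(w) else None,end=' ')
```

```text
146 (np.int64(201), np.int64(217)) 149 (np.int64(201), np.int64(222)) 152 (np.int64(193), np.int64(222)) 155 (np.int64(193), np.int64(221)) 158 (np.int64(197), np.int64(220)) 161 (np.int64(198), np.int64(219)) 164 (np.int64(198), np.int64(219)) 167 (np.int64(202), np.int64(216)) 170 (np.int64(208), np.int64(223)) 173 (np.int64(195), np.int64(224)) 176 (np.int64(194), np.int64(224)) 179 (np.int64(195), np.int64(224)) 182 (np.int64(195), np.int64(226)) 185 (np.int64(195), np.int64(226)) 188 (np.int64(194), np.int64(225)) 191 (np.int64(197), np.int64(223)) 194 (np.int64(203), np.int64(222)) 197 (np.int64(209), np.int64(220)) 200 None
```

View pics/h0.png

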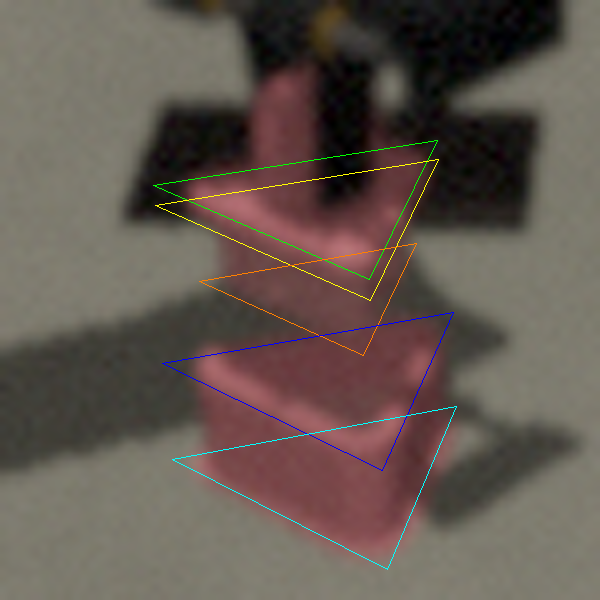

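Run:
```python
from h import *
S=cv2.imread("pics/gs.png")[:,:,::-1];S0=cv2.imread("pics/side0.png")[:,:,::-1]
zu=.145-.0652
p=(.5007,.1461);m=(.501,.1463);yp=np.radians(46.4);y=np.radians(46)
def show(tag,im,c,yw,r,z,i,pol,half=.012,ch=None,n="side"):
    V=tri(c,yw,r,z);e=edge(n,im,V[i],V[(i+1)%3],half,pol,ns=11,ch=ch,trim=.25);print(tag,i,pol,(e[:,1]*1e3).round(1))
for i in(1,2):
    show("lid bottom",S,p,yp,.031,zu+.034,i,-1,.008)
    show("foot r-g",S,p,yp,.024,zu+.006,i,-1,.010,(1,-1,0))
    show("rim",S,m,y,.033,.046,i,-1)
    show("rim0",S0,m,y,.033,.046,i,-1)
    show("base0 r-g",S0,m,y,.033,.003,i,-1,.01,(1,-1,0))
# column profile at u ~ front-left edge middle
u=170+290//8
for r in range(150,200): print(r,S[r,u].tolist(),end=' ')
```

```text
lid bottom 1 -1 [-6.7 -5.  -8.  -6.7 -5.3 -8.  -6.5 -7.8 -7.2 -7.8 -7.7]
foot r-g 1 -1 [ 1.5  1.3 -2.5  1.5  1.3  1.5  2.1 -2.1 -2.1  1.9  2.3]
rim 1 -1 [ 6.2  0.3 -2.5 -2.3  0.   1.2 -1.7 -0.8 -2.3 -1.5  0.5]
rim0 1 -1 [ 0.   0.3 -2.5 -2.3 -0.3 -3.5 -1.7  1.2 -2.3 -1.5  0.5]
base0 r-g 1 -1 [ 2.5 -0.2  0.8  6.   3.5  4.6  2.5  3.3  5.2  3.1  4.2]
lid bottom 2 -1 [-5.8 -7.3 -5.7 -6.8 -5.5 -0.8 -2.  -3.2 -1.5  0.2 -1. ]
foot r-g 2 -1 [-1.9 -3.1 -4.  -1.7 -3.1 -0.8  1.5  2.7  2.3  1.   0.6]
rim 2 -1 [ 0.8 -0.3 -1.7  0.  -1.7  3.   1.7  0.5  2.3  1.  -0.5]
rim0 2 -1 [ 0.8 -0.3  1.   0.   1.5  0.3 -0.8  0.5 -0.8 -1.5 -0.5]
base0 r-g 2 -1 [2.3 4.2 5.6 4.4 3.1 5.  6.  5.2 4.  6.  4. ]
150 [100, 61, 60] 151 [101, 58, 63] 152 [102, 60, 62] 153 [102, 59, 59] 154 [102, 59, 61] 155 [99, 57, 55] 156 [102, 58, 61] 157 [121, 71, 74] 158 [147, 87, 88] 159 [160, 96, 99] 160 [147, 88, 92] 161 [129, 79, 79] 162 [112, 69, 71] 163 [104, 66, 66] 164 [105, 72, 69] 165 [107, 70, 70] 166 [105, 72, 69] 167 [102, 70, 66] 168 [98, 67, 65] 169 [83, 61, 58] 170 [76, 62, 58] 171 [81, 60, 56] 172 [89, 57, 57] 173 [100, 63, 63] 174 [105, 64, 66] 175 [104, 58, 61] 176 [106, 57, 62] 177 [103, 59, 62] 178 [108, 65, 67] 179 [117, 70, 73] 180 [137, 83, 85] 181 [155, 96, 101] 182 [154, 95, 96] 183 [139, 83, 86] 184 [123, 74, 74] 185 [121, 74, 73] 186 [118, 70, 69] 187 [123, 76, 74] 188 [122, 75, 76] 189 [119, 71, 73] 190 [118, 71, 73] 191 [121, 69, 74] 192 [122, 71, 74] 193 [132, 80, 83] 194 [138, 88, 90] 195 [135, 97, 93] 196 [128, 110, 100] 197 [127, 121, 108] 198 [128, 125, 114] 199 [129, 126, 111]
```

Side view: rim edges match the mould estimate to about 1–2 mm and foot edges match the presser to about 2 mm. Descending into the mouth, step by step.

Call:
arm_command(targets=[0.009,0,0,0.5,0,0,0,0,0,0,0.4,0,0,0,0,0,0,0.2,0,0,0])

```text
time: 7.47
ee_pos: [0.4993, 0.1474, 0.1173]
eef_rot: [-0.65, -0.277, 0.651, -0.276]
ft_force: [0.3, -0.4, -2.5]
width: 0.0158
```

```bash
python3 -c "
from h import *
plan((.501,.1463,.108),-44)"
```

```text
t 7.47 p [0.4993 0.1474 0.1173] yaw_y -43.9 x [-0.002  0.    -1.   ] q7 -1.3 F [ 0.3 -0.4 -2.5] w 0.0158
shift [ 0.37  0.08 -0.02]
turn [0.002 0.002 0.002] deg 0.2
turn [-3.998e+00 -4.000e-03  2.000e-03] deg 179.9
```

Call:
arm_command(targets=[0,0.002,0.002,0.25,0.08,-0.02,0,0,0,0,0.25,0.01,0,0])

```text
time: 7.63
ee_pos: [0.5007, 0.1461, 0.1029]
eef_rot: [-0.65, -0.277, 0.651, -0.277]
ft_force: [-0.5, 0.3, -2.4]
width: 0.0155
```

```bash
python3 -c "
from h import *
plan((.501,.1463,.10),-44)"
```

```text
t 7.63 p [0.5007 0.1461 0.1029] yaw_y -43.8 x [-0.001  0.    -1.   ] q7 -1.3 F [-0.5  0.3 -2.4] w 0.0155
shift [ 0.11  0.   -0.02]
turn [0.003 0.001 0.001] deg 0.2
turn [-3.997e+00 -2.000e-03  1.000e-03] deg 179.8
```

It is 8 mm inside with no contact force. Continuing.

Call:
arm_command(targets=[0,0,0,0.25,0,0,0,0,0,0,0.2,0,0,0])

```text
time: 7.8
ee_pos: [0.5003, 0.1459, 0.0897]
eef_rot: [-0.65, -0.278, 0.651, -0.277]
ft_force: [0.1, 0.1, -2.0]
width: 0.0157
```

```bash
python3 -c "
from h import *
plan((.501,.1463,.087),-44)"
```

```text
t 7.8 p [0.5003 0.1459 0.0897] yaw_y -43.8 x [-0.002  0.    -1.   ] q7 -1.31 F [ 0.1  0.1 -2. ] w 0.0157
shift [ 0.11  0.01 -0.03]
turn [0.004 0.002 0.002] deg 0.2
turn [-3.996e+00 -4.000e-03  3.000e-03] deg 179.8
```

Call:
arm_command(targets=[0,0,0,0.16,0,-0.02,0,0,0,0,0.16,0,0,0], newtons=55)

```text
time: 7.97
ee_pos: [0.5005, 0.1461, 0.0808]
eef_rot: [-0.649, -0.278, 0.652, -0.277]
ft_force: [-2.3, -0.9, 4.2]
width: 0.0156
```

Call:
arm_command(targets=[0,0,0,0.16,0,0,0,0,0,0,0.16,0,0,0])

```text
time: 8.13
ee_pos: [0.5008, 0.1464, 0.0761]
eef_rot: [-0.649, -0.277, 0.652, -0.278]
ft_force: [-29.4, -9.8, 76.3]
width: 0.0158
```

```bash
python3 -c "
from h import *
plan((.501,.1463,.0772),-44)"
```

```text
t 8.13 p [0.5008 0.1464 0.0761] yaw_y -43.9 x [-0.003 -0.002 -1.   ] q7 -1.33 F [-29.4  -9.8  76.3] w 0.0158
shift [-0.04  0.01 -0.  ]
turn [0.003 0.005 0.001] deg 0.3
turn [-3.997e+00 -1.000e-03  7.000e-03] deg 179.9
```

It is home on the rim (76 N, a stiff contact). I relax to a gentler push.

Call:
arm_command(targets=[0,0,0,0.03,0,0,0])

```text
time: 8.22
ee_pos: [0.501, 0.1467, 0.077]
eef_rot: [-0.649, -0.276, 0.652, -0.278]
ft_force: [-3.6, -1.7, 4.9]
width: 0.0158
```

Call:
arm_command(targets=[0,0,0,0.03,0,0,0])

```text
time: 8.3
ee_pos: [0.5012, 0.1468, 0.0773]
eef_rot: [-0.649, -0.276, 0.651, -0.278]
ft_force: [-3.8, -1.3, 5.1]
width: 0.0156
```

Call:
arm_command(targets=[0,0,0,0.09,0,0,0])

```text
time: 8.38
ee_pos: [0.5014, 0.1469, 0.0762]
eef_rot: [-0.65, -0.276, 0.651, -0.279]
ft_force: [-18.7, -7.4, 42.9]
width: 0.0156
```

Call:
arm_command(targets=[0,0,0,0.07,0,0,0])

```text
time: 8.47
ee_pos: [0.5014, 0.147, 0.0762]
eef_rot: [-0.649, -0.275, 0.652, -0.279]
ft_force: [-17.2, -7.8, 35.1]
width: 0.0157
```

```bash
python3 -c "
from h import *
plan((.501,.1463,.0772),-44)
T=camera('top');S=camera('side')
cv2.imwrite('pics/i0.png',np.hstack([cv2.resize(T[180:280,135:235],None,fx=4,fy=4,interpolation=2),cv2.resize(S[110:210,160:260],None,fx=4,fy=4,interpolation=2)])[:,:,::-1])
plan((.501,.1463,.0772),-44)"
```

```text
t 8.47 p [0.5014 0.147  0.0762] yaw_y -43.9 x [-0.001 -0.006 -1.   ] q7 -1.33 F [-17.2  -7.8  35.1] w 0.0157
shift [-0.04  0.01  0.03]
turn [ 0.003  0.006 -0.004] deg 0.4
turn [-3.997  0.007  0.009] deg 179.9
t 8.57 p [0.5014 0.1469 0.0763] yaw_y -43.9 x [-0.001 -0.006 -1.   ] q7 -1.33 F [-12.2  -6.   26.8] w 0.0157
shift [-0.04  0.01  0.03]
turn [ 0.003  0.006 -0.004] deg 0.4
turn [-3.997  0.007  0.009] deg 179.9
```

View pics/i0.png

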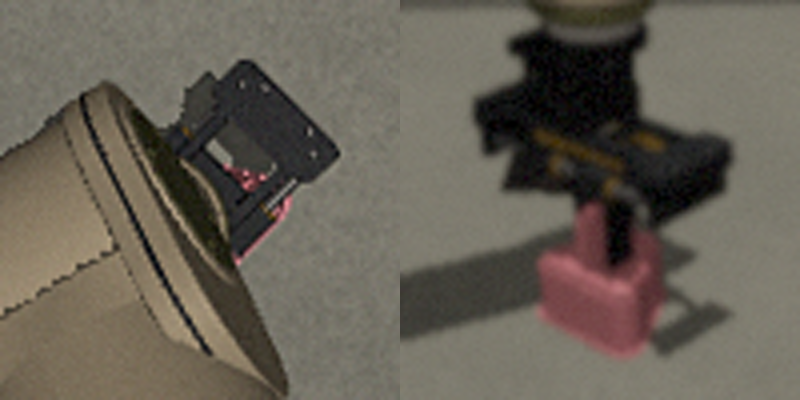

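Side crop: the lid plate lies flush on the mould, with no gap, and the handle is in the jaws. I watch the held force settle with the target unchanged.

```bash
python3 -c "
from h import *
for i in range(8):
    camera('side');s=read_state();print(round(s['time'],2),s['ee_pos'].round(4),s['ft_force'].round(1),abs(s['joint_vel']).max().round(4))"
```

```text
8.62 [0.5014 0.147  0.0763] [-12.8  -5.4  26.3] 0.0015
8.67 [0.5014 0.147  0.0763] [-12.4  -5.3  27.3] 0.0019
8.72 [0.5014 0.147  0.0763] [-12.   -5.4  26.6] 0.0015
8.77 [0.5014 0.147  0.0763] [-12.2  -5.4  26.2] 0.0013
8.82 [0.5014 0.147  0.0763] [-12.4  -6.7  26.1] 0.0015
8.87 [0.5014 0.147  0.0763] [-12.5  -6.2  27.3] 0.0008
8.92 [0.5014 0.147  0.0763] [-12.3  -5.3  26.1] 0.0013
8.97 [0.5014 0.147  0.0763] [-11.9  -5.2  25.8] 0.0024
```

Steady: 26 N down, no drift, and the height agrees. Handing in.

```bash
python3 -c "
from h import *
print(close_job());s=read_state();print(s['time'],s['ee_pos'],s['ft_force'],s['width'])"
```

```text
the job is handed in; nothing more can be done
None
the job is handed in; nothing more can be done
```

I gripped the pink presser by its handle, lifted it with the tool point (TCP) at 0.17 m, and turned it 48° so its corners matched the mould. I then lowered it into the well and pressed it home on the rim. I handed it in at 9.0 s of the 38 s, still gripped and pressing; no verdict came back.

**Last checks:**
- **Seating:** the side picture shows the lid flush on the rim.
- **Push:** it held steady at about 26 N over 0.35 s.
- **Position:** the tool stood within about 1 mm of my estimate of the mould's centre and tilted about 0.4°. I judged the presser itself only from the tool pose and the pictures.
- **Grip:** the fingers were shut to 15.7 mm on the 16 mm handle.

**Disagreements:**
- **Camera views:** the first side-view fits put the presser about 3 mm and the mould about 7 mm off the top view in y. I used the top view; a later side-view check fitted the mould to 1–2 mm.
- **Push-home force:** the wrist force peaked at 76 N when the presser hit home (limit 120 N), so I eased off.
- **Final height:** the tool ended 0.9 mm lower than predicted, probably a small slip of the fingers down onto the lid.
- **Not measured:** I could not read the sprung floor directly, so its travel is inferred from the lid lying on the rim. I did not measure the bystanders again at the end, but the arm kept clear of them.

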